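# Fold down the telescopic lab support

### The job

Fold the telescopic lab support down for storage, innermost tube first: with the forked prop still in place under the middle tube's collar, press the platform until the inner tube is fully home. Then pull the prop out sideways and press the middle tube fully home too, and hang the prop in the ring of its holder, handle down through the ring with its head resting level on it; leave the other things on the bench where they are.

Things in the scene. Friction and masses are not known exactly. Their poses are not given: they have to be found in the camera images.
- platform (a point): centre of the top face of the support's round aluminium platform, 56 mm diameter and 12 mm thick, fixed on top of the inner tube (20 mm diameter). It rides up and down with both tubes; with both fully home its top is 126 mm above the bench
- column (a point): fixed point on the upright axis of the telescopic support, at the top of the outer tube's black collar (56 mm diameter), 102 mm above the bench. The support is bolted down; its grey base plate (175 x 110 mm, 12 mm thick) runs from 122 mm on the prop's side of the axis (this frame's -x) to 52 mm on the other
- inner_tube (a joint): how far the inner tube stands out of the middle tube, m: 0 is fully home (platform resting on the middle collar), starts at 0.035 to 0.060. Stays where it is left; sliding friction 9 N, so it is stiffer than the middle tube
- mid_tube (a joint): how far the middle tube (30 mm diameter, black collar 48 mm diameter and 12 mm thick at its top) stands out of the outer tube, m: 0 is fully home (collar on collar), starts at 0.047 to 0.055, with the 45 mm tall fork of the prop standing in the gap. Stays where it is left; sliding friction 5 N, so pressing the platform moves the middle tube first, as far as the fork lets it, and only then the inner one
- prop_grip (a point): centre of the prop's grip block, half-way up it and straight above the handle's axis. The grey head is 45 mm tall: a block 30 mm wide (along y) from x = -16 to +61 mm of here, ending in a U-shaped fork 50 mm wide that opens to +x, with two 8 mm tines, 34 mm apart inside, reaching to x = +95 mm. z is up along the handle
- prop_seat (a point): point on the axis of the prop's handle at the underside of its head, 22.5 mm below prop_grip and 90 mm above the handle's foot; z up along the handle
- fork (a point): centre of the prop's fork, 80 mm along +x from prop_grip; on the column's axis while the prop is in place
- prop: the prop, a loose 250 g tool: grey forked head on a round steel handle, 18 mm diameter, 90 mm long below the head. Origin at the handle's foot, axes as prop_grip. At the start the handle stands on the support's base plate, the head rests on the outer collar (underside 102 mm above the bench) and the fork straddles the middle tube; it comes out level, towards its own -x
- ring_top (a point): centre of the top face of the holder's fixed steel ring, 130 mm above the bench: 44 mm outside, 26 mm inside diameter, 14 mm tall, open below down to the 12 mm base plate. Nothing of the holder is higher; its 16 mm post stands 55 mm off along this frame's +x
- reagent_c (a point): bystander, to be left alone: white plastic bottle, 64 mm diameter, 150 mm tall, standing nearest the robot; point at its middle
- buffer_c (a point): bystander, to be left alone: clear glass bottle with white cap, 54 mm diameter, 140 mm tall, close beside the support; point at its middle
- jar_c (a point): bystander, to be left alone: amber glass jar, 54 mm diameter, 90 mm tall, behind the support; point at its middle
- vial_c (a point): bystander, to be left alone: white plastic vial, 40 mm diameter, 75 mm tall, beside the holder; point at its middle
- tipbox_c (a point): bystander, to be left alone: clear and yellow pipette-tip box, 82 x 102 mm, 63 mm tall; point at its middle
- rack_c (a point): bystander, to be left alone: blue tube rack, 200 x 80 mm, 34 mm tall, three capped tubes in it to 52 mm; point at its middle
- beaker_c (a point): bystander, to be left alone: open glass beaker, 90 mm diameter, 110 mm tall; point at its middle
- spatula_c (a point): bystander, to be left alone: flat steel spatula lying on the bench, 165 mm long; point at its middle
Things that resemble listed ones, but are neither listed nor needed, are in the scene too. Leave any orange or purple look-alike of the part that bears ring_top alone.

How it is judged:
By the outcome, as a careful person would: the job done as asked, in the order asked, and still so for the second after the job is handed in, with the robot touching nothing.
It also fails if it takes over 69 s, if anything falls off the work surface, if the arm or the gripper's body presses on something with over 40 N, if the wrist force passes 120 N, or if a joint passes its speed limit or range.

### The arm

A 6-joint arm with a two-finger parallel gripper is mounted at the origin on the work surface. World frame = base frame: x ahead of the robot, y to its left, z up, the work surface at z = 0. Lengths are in m, angles in rad, forces in N, time in s.
With the tool pointing down it reaches from about 0.35 to 0.85 m from the base axis. Payload 8.1 kg.
Tool frame: the origin (TCP) lies at the very end of the fingers, on their centre line; the grasp point (between the pads) lies 19 mm behind it (manip.tcp_to_grasp is the distance from the TCP to the grasp point, in m); z points along the fingers, y is the line along which they close (so a half turn about z gives the same grasp; the last joint's range is limited). The gripper opens to 85 mm and grips with 20 to 120 N. Pads are 22 mm wide; open, the fingers measure 114 mm over their backs; the gripper's body (76 mm by 85 mm) begins 54 mm behind the grasp point. The pads swing forward as they close: fully open they stand 13 mm farther back than shut.
Start: joints at [1.033, 0.13, 1.488, -0, 1.523, -0.085], TCP at [0.262, 0.54, 0.231] pointing down, gripper open.
Joint ranges: [-2.96, 2.96], [-0.89, 2.26], [0.02, 2.5], [-1.34, 4.48], [0, 2.73], [-2.66, 2.66]. Speed limits (rad/s): [2.39, 2.39, 2.79, 3.14, 3.14, 3.14].

### API

Orientations are given as a 3x3 rotation matrix whose columns are the frame's x, y, z axes.
In Python, from workcell import manip gives the robot as it stands.
- The arm moves only by the tool send_rows, never from a script. Its arguments are lists of equal length, an entry for each row: "dp": the shift along the tool's x, y, z each as a share of 0.1 m, from -1 to 1, a list of three; "dr": the turn, a rotation vector about the tool's x, y, z each as a share of pi/4 rad, from -1 to 1, a list of three; "grip": the opening, from 0 (shut) to 1 (fully open). A call has 1 to 20 rows; each row is the pose to reach, as a shift and turn from the pose commanded when the call began, along the tool's axes at that moment; what a row does not reach only later rows make up. A row lasts 1/12 s, in which the tool goes at most 41.7 mm and 7.16 degrees, less where a joint would pass 70% of its speed; a pose out of reach is approached as far as the arm can. A call with a number of a shift or a turn outside -1 to 1 is refused whole. A call with a gripper value outside its range is refused whole. The fingers move at their own pace and stop on an object; the grip force is fixed at half the most. Time passes only in rows, so rows that repeat a pose let the fingers close. It gives the time, the measured TCP pose, the force, the opening and the grip force at its end, in the units of the state.
- manip.observe(): the state, without advancing time (a new reading comes with each control period).
- manip.capture(name): name is "side" or "top" or "wrist"; returns a dict with "frame" (480x640x3 uint8, red, green, blue), "camera_matrix" (3x3 intrinsics, pixels), "xyz" and "attitude" of the camera in the world. Camera axes: x right, y down, z forward; pixel columns grow to the right and rows downward; lengths in m; the calibration is good to about 2 mm. A picture is of the moment at which its call begins. There is no depth.
- manip.sign_off(): hands the job in; it is judged then, once.
Trained networks look in a picture, given as the dict that the camera call returned (one of the last four; its "shot" number tells which), for a name from the list of things; names that differ only in an ending like _2 or _b are one class to them, and where a whole thing is asked for, a point or a joint stands for the part that bears it (a point fixed in the world has none). Each returns a list of dicts, best first, with "conf" (0 to 1); they miss things now and then, are a little off and sometimes report something else, mostly with a low value. They report only what shows in the picture. A call takes as long as a camera call. They do not tell look-alikes from the thing itself.
- manip.look_for(picture, query): "at" ([x, y, z] in m, in the coordinates of the camera as it stood for that picture, good to about 4 mm: the middle of the surface that is visible of it).
- manip.silhouettes(picture, query): "mask" (480x640 bool, what is visible of it).
The state is a dict: "t": time; "q": joint angles; "qd": joint speeds; "joint_efforts": joint torques, N m; "tcp_pos": TCP position; "tool_rot": TCP orientation; "force": force on the tool from outside, world axes, zero at the start; "moment": the same for the moment, N m; "finger_gap": opening from 0.0 (shut) to 1.0 (fully open); "gripper_force": force on a finger pad.
Only numpy, scipy, OpenCV 4.12 (cv2) and the standard library are available. Lean on these libraries where they do the work, as an engineer would, in place of code of your own. Each camera call takes 0.05 s, during which the arm holds its last target. There are 200 camera calls.

## Working session

There is one attempt and no reset: what is moved stays moved. The work goes in short steps, Python scripts to look and compute and a tool call to move; the robot and the scene stay as the last step left them, time stands still between calls to the robot, and variables do not carry over. Pictures are saved under pics/ and viewed, at most 10 in all, crops included, and the job is handed in when it is done.

Besides the shell and the picture viewer there is one more tool, called after ">>>" as name(argument=value, ...) on one line, values as JSON. send_rows: Moves the arm, as the interface text tells. Shift numbers are shares of 0.1 m and turn numbers shares of pi/4 rad, none past 1 either way. Its arguments: {"type":"object","properties":{"dp":{"type":"array"},"dr":{"type":"array"},"grip":{"type":"array"}},"required":["dp","dr","grip"]}

```bash
mkdir -p pics; cat > h.py <<'E'
import numpy as np, cv2
from workcell import manip
def cap(n,save=None):
    p=manip.capture(n)
    if save: cv2.imwrite('pics/'+save+'.png',p['frame'][:,:,::-1])
    return p
def w(p,c): return np.array(p['attitude'])@np.array(c)+np.array(p['xyz'])
def proj(p,X):
    c=np.array(p['attitude']).T@(np.array(X)-p['xyz']); u=np.array(p['camera_matrix'])@c; return u[:2]/u[2]
def ray(p,uv):
    d=np.array(p['attitude'])@np.linalg.inv(p['camera_matrix'])@np.array([uv[0],uv[1],1.]); return np.array(p['xyz']),d/np.linalg.norm(d)
def onz(p,uv,z):
    o,d=ray(p,uv); return o+d*(z-o[2])/d[2]
def tri(obs):
    A=np.zeros((3,3));b=np.zeros(3)
    for p,uv in obs:
        o,d=ray(p,uv); M=np.eye(3)-np.outer(d,d); A+=M;b+=M@o
    return np.linalg.solve(A,b)
E
python3 - <<'E'
from h import *
np.set_printoptions(precision=4,suppress=True)
s=manip.observe(); print(s['t'],s['tcp_pos'],s['tool_rot'],s['force'],manip.tcp_to_grasp)
for n in('side','top'):
    p=cap(n,n+'0'); print(n,p['xyz'],np.array(p['attitude']).tolist())
    for q in ['platform','column','prop_grip','prop_seat','fork','ring_top','reagent_c','buffer_c','jar_c','vial_c','tipbox_c','rack_c','beaker_c','spatula_c']:
        print(q,[(round(r['conf'],2),w(p,r['at']).round(3).tolist(),proj(p,w(p,r['at'])).round().tolist()) for r in manip.look_for(p,q)[:3]])
print(manip.observe()['t'])
E
```

```text
0.0 [0.2622 0.5391 0.2302] [[-0.8992  0.4375 -0.001 ]
 [ 0.4375  0.8992 -0.0016]
 [ 0.0002 -0.0019 -1.    ]] [-0.1052  0.0424 -0.5151] 0.0187
side [-0.1303 -0.8018  0.7515] [[0.8142268132666315, -0.298982290728474, 0.49763871070126803], [-0.58025221946835, -0.4464228481569737, 0.6811857327083924], [0.018494819807715116, -0.8433956547636287, -0.5369745908011945]]
platform [(0.81, [0.561, 0.195, 0.222], [305.0, 153.0]), (0.56, [0.552, 0.186, 0.014], [303.0, 225.0])]
column [(0.75, [0.553, 0.185, 0.013], [304.0, 225.0]), (0.44, [0.544, 0.461, 0.039], [251.0, 180.0]), (0.24, [0.503, 0.182, 0.127], [289.0, 193.0])]
prop_grip [(0.77, [0.506, 0.186, 0.131], [289.0, 191.0])]
prop_seat [(0.87, [0.504, 0.189, 0.128], [288.0, 192.0])]
fork [(0.63, [0.503, 0.187, 0.13], [288.0, 192.0]), (0.55, [0.523, -0.194, 0.049], [391.0, 291.0])]
ring_top [(0.86, [0.404, -0.328, 0.011], [390.0, 365.0]), (0.82, [0.6, -0.238, 0.012], [428.0, 302.0]), (0.68, [0.586, -0.01, 0.014], [358.0, 254.0])]
reagent_c []
buffer_c [(0.61, [0.515, 0.297, 0.072], [270.0, 194.0])]
jar_c [(0.65, [0.65, 0.19, 0.061], [331.0, 20
[... 1084 characters left out ...]
 216.0]), (0.72, [0.412, -0.316, 0.011], [435.0, 282.0])]
reagent_c [(0.61, [0.384, -0.02, 0.106], [332.0, 290.0])]
buffer_c [(0.66, [0.526, 0.299, 0.097], [214.0, 240.0])]
jar_c [(0.77, [0.659, 0.195, 0.093], [252.0, 192.0])]
vial_c [(0.6, [0.303, 0.33, 0.008], [208.0, 323.0]), (0.56, [0.529, -0.185, 0.05], [389.0, 239.0])]
tipbox_c [(0.7, [0.748, -0.007, 0.067], [325.0, 163.0])]
rack_c [(0.88, [0.568, 0.477, 0.029], [157.0, 231.0]), (0.57, [0.567, 0.203, 0.225], [243.0, 214.0]), (0.36, [0.655, 0.196, 0.093], [252.0, 194.0])]
beaker_c [(0.91, [0.608, -0.478, 0.061], [492.0, 209.0])]
spatula_c [(0.89, [0.302, 0.326, 0.007], [209.0, 324.0]), (0.64, [0.379, -0.022, 0.104], [333.0, 292.0])]
1.5
```

View pics/side0.png

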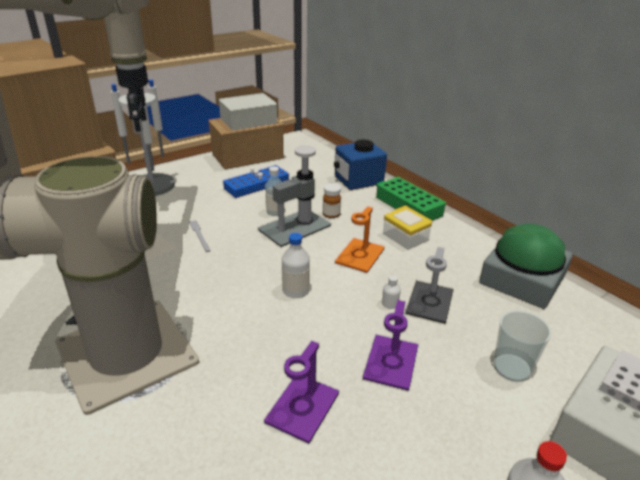

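View pics/top0.png

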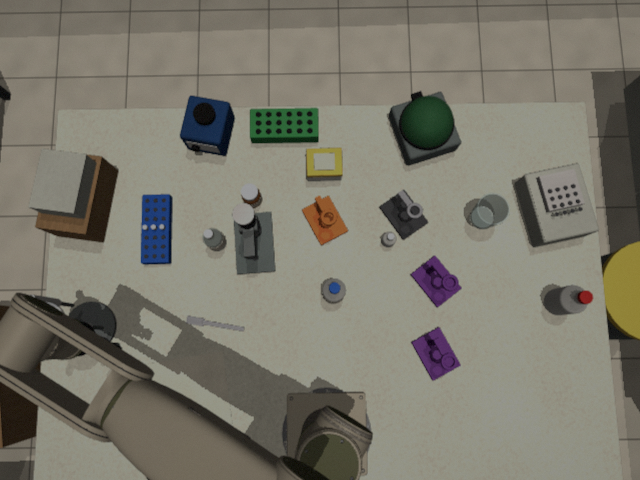

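The holder wanted is the grey ring, at side (437,265) and top (408,210). These could be taken for it:
- purple at side (298,367) and (396,318)
- orange at side (361,217)

The support shows at side (304,190) and top (246,225), with the prop on its near side.

```bash
python3 - <<'E'
from h import *
np.set_printoptions(precision=4,suppress=True)
ps={n:cap(n) for n in('side','top')}
out={}
for n,p in ps.items():
    for q,z in [('platform',.22),('prop',.147),('ring_top',.13),('column',.012)]:
        for r in manip.silhouettes(p,q)[:4]:
            m=r['mask'].astype(np.uint8)
            if m.sum()<10: continue
            y,x=np.nonzero(m); print(n,q,round(r['conf'],2),m.sum(),'bbox',x.min(),x.max(),y.min(),y.max(),'cen',x.mean().round(1),y.mean().round(1), 'onz',onz(p,(x.mean(),y.mean()),z))
            c=np.array([onz(p,(a,b),z)[:2] for a,b in zip(x,y)],np.float32)*1000
            if n=='top': print('   rect mm',cv2.minAreaRect(c))
im=ps['side']['frame'][:,:,::-1]
a=cv2.resize(im[130:250,220:380],(800,600),interpolation=cv2.INTER_CUBIC); cv2.imwrite('pics/c1.png',a)
E
```

```text
side platform 0.75 388 bbox 294 316 144 173 cen 304.7 155.3 onz [0.5541 0.1848 0.22  ]
side platform 0.49 489 bbox 381 401 275 308 cen 390.8 292.6 onz [ 0.3603 -0.3458  0.22  ]
side prop 0.57 1046 bbox 272 314 175 230 cen 290.5 194.2 onz [0.4843 0.1448 0.147 ]
side ring_top 0.8 3955 bbox 263 338 340 443 cen 301.8 398.0 onz [ 0.162  -0.3784  0.13  ]
side ring_top 0.77 1516 bbox 334 384 206 272 cen 360.3 245.5 onz [ 0.4989 -0.1108  0.13  ]
side ring_top 0.57 2045 bbox 405 453 246 323 cen 430.8 292.2 onz [ 0.5083 -0.3113  0.13  ]
side ring_top 0.56 2874 bbox 362 418 299 390 cen 391.8 353.5 onz [ 0.3362 -0.3877  0.13  ]
side column 0.68 2088 bbox 258 330 145 246 cen 297.5 207.8 onz [0.5926 0.2746 0.012 ]
side column 0.43 373 bbox 294 315 144 173 cen 304.5 155.5 onz [0.8203 0.5697 0.012 ]
top platform 0.83 393 bbox 233 254 203 225 cen 243.4 213.5 onz [0.5696 0.2021 0.22  ]
   rect mm ((568.3911743164062, 201.88436889648438), (57.15585708618164, 53.10051727294922), 0.26144251227378845)
top platform 0.53 503 bbox 239 258 215 259 cen 249.8 239.5 onz [0.5026 0.1856 0.22  ]
   rect mm ((509.00
[... 993 characters left out ...]
mm ((585.994140625, -219.7353515625), (113.38509368896484, 96.34964752197266), 35.055877685546875)
top ring_top 0.65 1436 bbox 411 460 255 306 cen 436.0 280.5 onz [ 0.402  -0.2943  0.13  ]
   rect mm ((404.6675720214844, -295.7038879394531), (116.41969299316406, 93.77023315429688), 37.584144592285156)
top column 0.69 1891 bbox 234 274 204 272 cen 254.1 239.9 onz [0.5397 0.1992 0.012 ]
   rect mm ((547.641357421875, 200.01260375976562), (203.1854705810547, 110.07611083984375), 3.563387155532837)
top column 0.57 1053 bbox 470 509 193 228 cen 489.8 210.7 onz [ 0.6156 -0.4855  0.012 ]
   rect mm ((613.0642700195312, -485.2935791015625), (91.32598876953125, 123.8824462890625), 43.247039794921875)
```

View pics/c1.png

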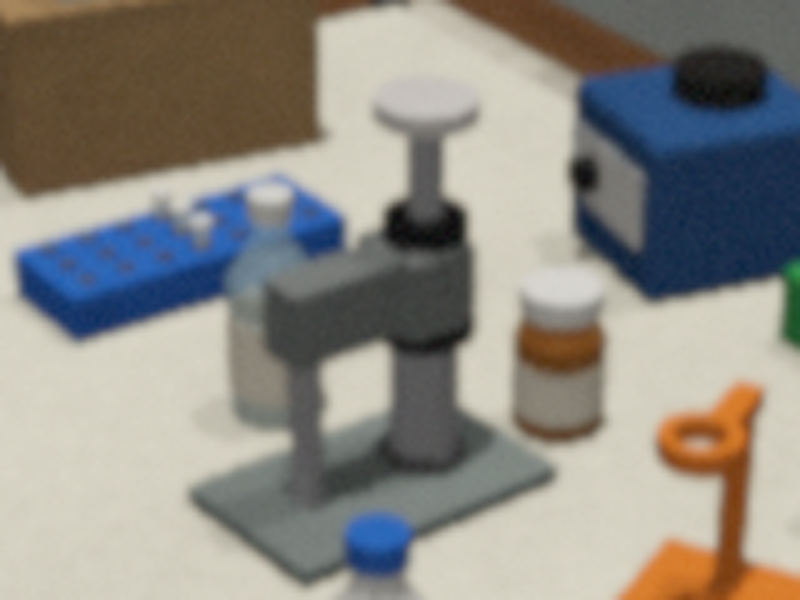

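>>> send_rows(dp=[[-1, -0.41, -0.7], [-1, -0.41, -0.7], [-1, -0.41, -0.7], [-1, -0.41, -0.7], [-1, -0.41, -0.7]], dr=[[0, 0, -0.577], [0, 0, -0.577], [0, 0, -0.577], [0, 0, -0.577], [0, 0, -0.577]], grip=[0.3, 0, 0, 0, 0])

```text
t: 2.42
tcp_pos: [0.3367, 0.4583, 0.3041]
tool_rot: [[-1.0, -0.001, 0.003], [-0.001, 1.0, 0.003], [-0.003, 0.003, -1.0]]
force: [-0.6, 0.1, -0.3]
finger_gap: 0.296
gripper_force: 0.0
```

>>> send_rows(dp=[[-0.8, -1, -0.4], [-0.8, -1, -0.4], [-0.8, -1, -0.4], [-0.8, -1, -0.4]], dr=[[0, 0, 0], [0, 0, 0], [0, 0, 0], [0, 0, 0]], grip=[0, 0, 0, 0])

```text
t: 2.75
tcp_pos: [0.4171, 0.3561, 0.3425]
tool_rot: [[-1.0, 0.005, 0.002], [0.005, 1.0, -0.001], [-0.002, -0.001, -1.0]]
force: [-0.2, 1.1, -0.4]
finger_gap: 0.006
gripper_force: 0.0
```

>>> send_rows(dp=[[-0.4, -1, 0], [-0.4, -1, 0], [-0.4, -1, 0], [-0.4, -1, 0], [-0.4, -1, 0]], dr=[[0, 0, 0], [0, 0, 0], [0, 0, 0], [0, 0, 0], [0, 0, 0]], grip=[0, 0, 0, 0, 0])

```text
t: 3.17
tcp_pos: [0.4544, 0.2587, 0.3402]
tool_rot: [[-1.0, 0.004, -0.002], [0.004, 1.0, -0.0], [0.002, -0.0, -1.0]]
force: [0.8, 0.3, -0.5]
finger_gap: -0.0
gripper_force: 0.0
```

```bash
cat > look.py <<'E'
from h import *
import sys
np.set_printoptions(precision=4,suppress=True)
s=manip.observe(); print(s['t'],s['tcp_pos'],s['tool_rot'].tolist() if hasattr(s['tool_rot'],'tolist') else s['tool_rot'],s['force'],s['finger_gap'])
p=cap('wrist',sys.argv[1])
print('cam',p['xyz'],np.array(p['attitude'])[:,2])
for q in sys.argv[2:]:
    for r in manip.look_for(p,q)[:2]: print(q,round(r['conf'],2),w(p,r['at']),proj(p,w(p,r['at'])))
E
python3 look.py w1 platform prop_grip fork column prop_seat
```

```text
3.1667 [0.4544 0.2587 0.3402] [[-0.9999911485853098, 0.003912098067489263, -0.0015486251138734856], [0.0039122321828484585, 0.9999923436973029, -8.358302836841523e-05], [0.0015482862721271098, -8.964086955004096e-05, -0.999998797386344]] [ 0.8422  0.3307 -0.4835] -0.00014657727887285225
cam [0.3878 0.2576 0.4824] [ 0.2641 -0.0024 -0.9645]
platform 0.92 [0.5586 0.2024 0.183 ] [253.7837 343.8398]
prop_grip 0.86 [0.5093 0.2053 0.1463] [261.1059 270.7895]
fork 0.87 [0.5068 0.2017 0.1453] [256.8738 267.7526]
fork 0.32 [0.5583 0.2024 0.1594] [258.0311 329.4372]
column 0.88 [0.5082 0.2109 0.0099] [281.9278 230.4366]
prop_seat 0.86 [0.5089 0.2013 0.1487] [255.9219 271.3647]
```

View pics/w1.png

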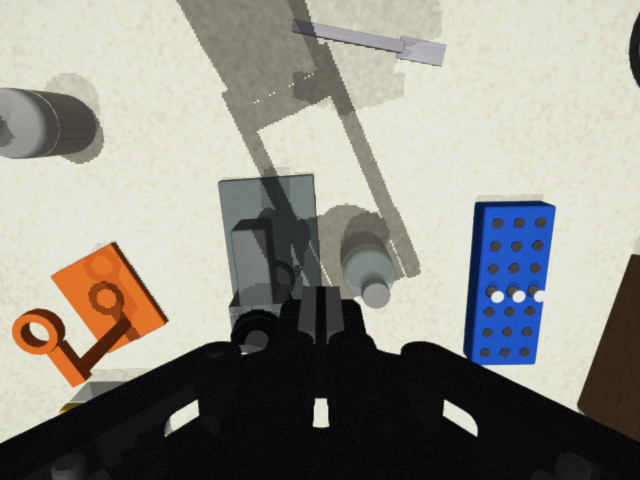

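```bash
python3 - <<'E'
from h import *
np.set_printoptions(precision=4,suppress=True)
s=cap('side');t=cap('top');wr=cap('wrist')
# platform top: ellipse centres
a=[]
for p,q in((s,(220+428/5,130+101/5)),): a.append((p,q))
g=cv2.cvtColor(np.ascontiguousarray(t['frame']),cv2.COLOR_RGB2GRAY)
m=manip.silhouettes(t,'platform')[0]['mask'];y,x=np.nonzero(m);print(x.mean(),y.mean(),m.sum())
a.append((t,(x.mean(),y.mean())))
X=tri(a);print('plat',X,[proj(p,X)-q for p,q in a])
# wrist: rear top edge corners of prop head & base plate corners
for uv,z in [((232,222),.147),((271,219),.147)]: print('head',onz(wr,uv,z))
for uv in [(219,182),(313,175.5)]: print('plate',onz(wr,uv,.012))
E
```

```text
243.20812182741116 213.36040609137055 394
plat [0.5688 0.202  0.2243] [array([ 0.0283, -0.0036]), array([-0.0148,  0.025 ])]
head [0.4664 0.184  0.147 ]
head [0.4638 0.2167 0.147 ]
plate [0.4513 0.142  0.012 ]
plate [0.4439 0.2494 0.012 ]
```

>>> send_rows(dp=[[-1, -0.55, 0.2], [-1, -0.55, 0.5], [-1, -0.55, 0.6], [-1, -0.55, 0.6], [-1, -0.55, 0.6]], dr=[[0, 0, 0.08], [0, 0, 0.08], [0, 0, 0.08], [0, 0, 0.08], [0, 0, 0.08]], grip=[0, 0, 0, 0, 0])

```text
t: 4.08
tcp_pos: [0.5544, 0.2024, 0.2775]
tool_rot: [[-0.998, 0.065, -0.006], [0.065, 0.998, -0.002], [0.006, -0.002, -1.0]]
force: [-0.1, 0.0, 0.4]
finger_gap: -0.003
gripper_force: 0.0
```

```bash
python3 - <<'E'
from h import *
a=[]
p=cap('side');im=p['frame'][:,:,::-1];cv2.imwrite('pics/c2.png',np.hstack([cv2.resize(im[90:190,240:370],(520,400)),cv2.resize(cap('top')['frame'][180:250,220:269,::-1],(280,400))]))
print(manip.observe()['tcp_pos'],manip.observe()['tool_rot'],proj(p,manip.observe()['tcp_pos']))
E
```

```text
[0.55423848 0.20431688 0.28158073] [[-9.98030826e-01  6.27221091e-02 -6.37724137e-04]
 [ 6.27219377e-02  9.98031000e-01  2.85373718e-04]
 [ 6.54367700e-04  2.44812474e-04 -9.99999756e-01]] [300.52552515 129.83117371]
```

View pics/c2.png

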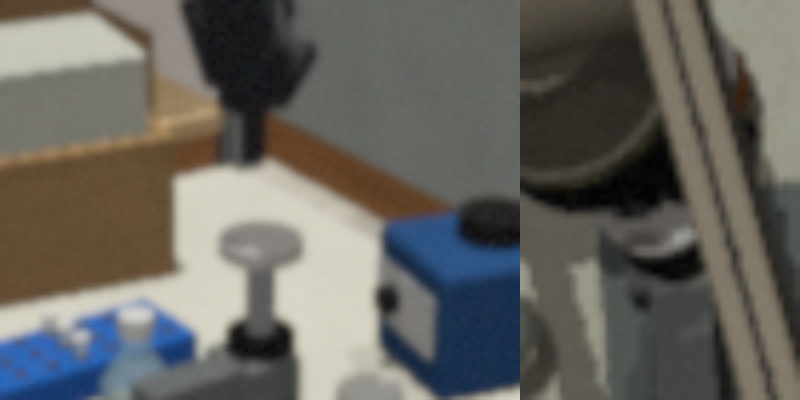

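>>> send_rows(dp=[[-0.12, 0, 0.2], [-0.12, 0, 0.45], [-0.12, 0, 0.5], [-0.12, 0, 0.6], [-0.12, 0, 0.7], [-0.12, 0, 0.8]], dr=[[0, 0, -0.16], [0, 0, -0.16], [0, 0, -0.16], [0, 0, -0.16], [0, 0, -0.16], [0, 0, -0.16]], grip=[0, 0, 0, 0, 0, 0])

```text
t: 4.68
tcp_pos: [0.5662, 0.2044, 0.2046]
tool_rot: [[-0.998, -0.063, 0.002], [-0.063, 0.998, 0.001], [-0.002, 0.001, -1.0]]
force: [-9.5, -2.6, 11.0]
finger_gap: -0.002
gripper_force: 5.2
```

>>> send_rows(dp=[[0, 0, 0.05], [0, 0, 0.1], [0, 0, 0.15], [0, 0, 0.2], [0, 0, 0.25], [0, 0, 0.25], [0, 0, 0.25]], dr=[[0, 0, 0], [0, 0, 0], [0, 0, 0], [0, 0, 0], [0, 0, 0], [0, 0, 0], [0, 0, 0]], grip=[0, 0, 0, 0, 0, 0, 0])

```text
t: 5.27
tcp_pos: [0.5669, 0.2042, 0.1786]
tool_rot: [[-0.998, -0.063, 0.003], [-0.063, 0.998, 0.001], [-0.003, 0.001, -1.0]]
force: [-1.8, 1.2, 5.9]
finger_gap: -0.001
gripper_force: 2.9
```

>>> send_rows(dp=[[0, 0, 0.02], [0, 0, 0.04], [0, 0, 0.06], [0, 0, 0.07], [0, 0, 0.08], [0, 0, 0.08]], dr=[[0, 0, 0], [0, 0, 0], [0, 0, 0], [0, 0, 0], [0, 0, 0], [0, 0, 0]], grip=[0, 0, 0, 0, 0, 0])

```text
t: 5.77
tcp_pos: [0.5669, 0.2043, 0.171]
tool_rot: [[-0.998, -0.063, 0.002], [-0.063, 0.998, 0.001], [-0.002, 0.001, -1.0]]
force: [-4.7, 0.7, 8.0]
finger_gap: 0.003
gripper_force: 4.2
```

>>> send_rows(dp=[[0, 0, 0.01], [0, 0, 0.02], [0, 0, 0.03], [0, 0, 0.03]], dr=[[0, 0, 0], [0, 0, 0], [0, 0, 0], [0, 0, 0]], grip=[0, 0, 0, 0])

```text
t: 6.1
tcp_pos: [0.5671, 0.2043, 0.1708]
tool_rot: [[-0.998, -0.063, 0.004], [-0.063, 0.998, 0.002], [-0.004, 0.001, -1.0]]
force: [-13.5, -1.9, 25.4]
finger_gap: 0.001
gripper_force: 12.6
```

>>> send_rows(dp=[[0, 0, -0.3], [0, 0, -0.7], [0.2, 0.01, -0.9], [0.55, 0.01, -1], [0.55, 0.01, -1], [0.55, 0.01, -1], [0.55, 0.01, -1]], dr=[[0, 0, 0], [0, 0, 0], [0, 0, 0], [0, 0, 0], [0, 0, 0], [0, 0, 0], [0, 0, 0]], grip=[0, 0, 0.75, 0.75, 0.75, 0.75, 0.75])

```text
t: 6.68
tcp_pos: [0.5119, 0.2011, 0.2662]
tool_rot: [[-0.998, -0.063, 0.002], [-0.063, 0.998, 0.0], [-0.002, 0.0, -1.0]]
force: [1.6, -0.0, 0.3]
finger_gap: 0.71
gripper_force: 0.0
```

```bash
python3 look.py w2 platform prop_grip buffer_c; python3 - <<'E'
from h import *
p=cap('side');im=p['frame'][:,:,::-1];a=cv2.resize(im[130:240,250:350],(400,440))
b=cv2.resize(cv2.imread('pics/w2.png')[140:440,180:453],(400,440))
cv2.imwrite('pics/c3.png',np.hstack([a,b]))
E
```

```text
6.6833 [0.5119 0.2011 0.2662] [[-0.9979927562742302, -0.0632966956835325, 0.001996682175800959], [-0.06329587037309256, 0.9979946934686272, 0.00047392211759482965], [-0.0020226759200478385, 0.00034658910422202057, -0.9999978943268407]] [ 1.6007 -0.0271  0.2786] 0.7095795415576203
cam [0.4448 0.1955 0.4081] [ 0.2669  0.016  -0.9636]
platform 0.9 [0.5663 0.2015 0.1752] [318.2762 325.7655]
prop_grip 0.93 [0.5115 0.2018 0.1482] [324.0647 229.8537]
buffer_c 0.57 [0.5221 0.2949 0.0953] [441.2058 233.337 ]
```

View pics/c3.png

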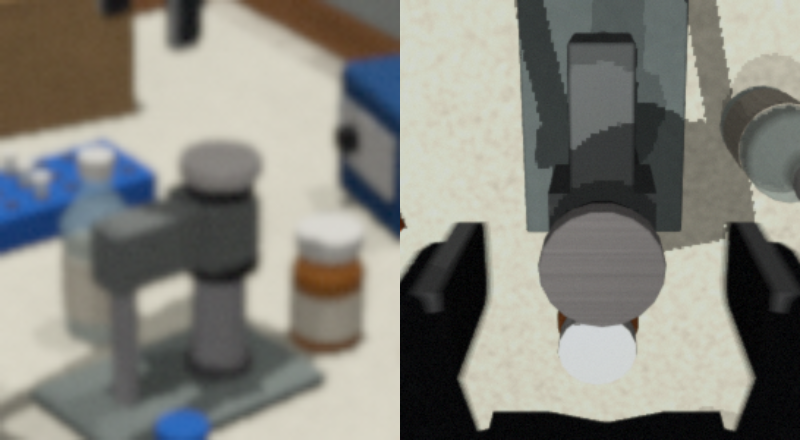

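>>> send_rows(dp=[[0, 0, 0.4], [0, 0, 0.8], [0, 0, 0.8], [0, 0, 0.8]], dr=[[0, 0, 0], [0, 0, 0], [0, 0, 0], [0, 0, 0]], grip=[0.72, 0.72, 0.72, 0.72])

```text
t: 7.27
tcp_pos: [0.5096, 0.2001, 0.1826]
tool_rot: [[-0.998, -0.063, -0.007], [-0.063, 0.998, -0.002], [0.007, -0.002, -1.0]]
force: [-0.0, -0.0, 0.4]
finger_gap: 0.722
gripper_force: 0.0
```

>>> send_rows(dp=[[0, 0, 0.3], [0, 0, 0.6], [0, 0, 0.74], [0, 0, 0.74], [0, 0, 0.74], [0, 0, 0.74]], dr=[[0, 0, 0], [0, 0, 0], [0, 0, 0], [0, 0, 0], [0, 0, 0], [0, 0, 0]], grip=[0.72, 0.72, 0.72, 0.72, 0.72, 0.72])

```text
t: 7.77
tcp_pos: [0.5137, 0.2014, 0.1146]
tool_rot: [[-0.998, -0.063, 0.004], [-0.063, 0.998, 0.001], [-0.004, 0.001, -1.0]]
force: [0.7, 0.8, -0.8]
finger_gap: 0.721
gripper_force: 0.0
```

>>> send_rows(dp=[[0, 0, 0.02], [0, 0, 0.02], [0, 0, 0.02], [0, 0, 0.02], [0, 0, 0.02], [0, 0, 0.02], [0, 0, 0.02], [0, 0, 0.02]], dr=[[0, 0, 0], [0, 0, 0], [0, 0, 0], [0, 0, 0], [0, 0, 0], [0, 0, 0], [0, 0, 0], [0, 0, 0]], grip=[0.55, 0.45, 0.35, 0.2, 0.1, 0.1, 0.1, 0.1])

```text
t: 8.43
tcp_pos: [0.5125, 0.2007, 0.1109]
tool_rot: [[-0.998, -0.063, 0.002], [-0.063, 0.998, 0.0], [-0.002, -0.0, -1.0]]
force: [-1.2, -2.2, 7.3]
finger_gap: 0.344
gripper_force: 60.6
```

>>> send_rows(dp=[[0.05, 0, -0.01], [0.12, 0, -0.01], [0.2, 0, -0.01], [0.35, 0, -0.01], [0.5, 0, -0.01], [0.65, 0, -0.01], [0.8, 0, -0.01], [0.8, 0, -0.01], [0.8, 0, -0.01]], dr=[[0, 0, 0], [0, 0, 0], [0, 0, 0], [0, 0, 0], [0, 0, 0], [0, 0, 0], [0, 0, 0], [0, 0, 0], [0, 0, 0]], grip=[0.1, 0.1, 0.1, 0.1, 0.1, 0.1, 0.1, 0.1, 0.1])

```text
t: 9.18
tcp_pos: [0.4302, 0.1957, 0.1097]
tool_rot: [[-0.998, -0.064, -0.002], [-0.064, 0.998, -0.0], [0.002, -0.0, -1.0]]
force: [-2.4, 0.8, 0.1]
finger_gap: 0.341
gripper_force: 61.7
```

>>> send_rows(dp=[[0, 0, -0.2], [0, 0, -0.5], [0, 0, -0.9], [0, 0, -0.9], [0, 0, -0.9]], dr=[[0, 0, 0], [0, 0, 0], [0, 0, 0], [0, 0, 0], [0, 0, 0]], grip=[0.1, 0.1, 0.1, 0.1, 0.1])

```text
t: 9.6
tcp_pos: [0.4337, 0.1963, 0.2028]
tool_rot: [[-0.998, -0.063, 0.005], [-0.063, 0.998, 0.002], [-0.005, 0.001, -1.0]]
force: [-0.6, 0.2, -3.0]
finger_gap: 0.346
gripper_force: 61.8
```

```bash
python3 look.py w4 platform prop_grip fork prop_seat prop; python3 - <<'E'
from h import *
p=cap('side');im=p['frame'][:,:,::-1];a=cv2.resize(im[110:250,220:347],(400,440),interpolation=cv2.INTER_CUBIC)
b=cv2.resize(cv2.imread('pics/w4.png')[140:480,165:474],(400,440))
cv2.imwrite('pics/c4.png',np.hstack([a,b]))
for q in ['platform','prop_grip','fork','prop_seat']:
    for r in manip.look_for(p,q)[:1]: print('side',q,r['conf'],w(p,r['at']),proj(p,w(p,r['at'])))
E
```

```text
9.6 [0.4337 0.1963 0.2028] [[-0.9979956909006882, -0.06310456462118127, 0.004734434245924514], [-0.06309762655185529, 0.9980060754139318, 0.0016009248589569887], [-0.004826019807296149, 0.0012989845467112075, -0.9999875110079961]] [-0.5842  0.214  -3.0374] 0.34564755974239325
cam [0.3663 0.1906 0.3445] [ 0.2696  0.017  -0.9628]
prop_grip 0.94 [0.4236 0.196  0.2352] [326.677  325.7137]
prop_grip 0.17 [0.4725 0.1507 0.0105] [265.618  248.6464]
fork 0.67 [0.4228 0.1966 0.2325] [328.9027 319.3051]
fork 0.46 [0.4738 0.1532 0.0117] [268.4509 250.8022]
prop_seat 0.61 [0.4225 0.1933 0.2373] [317.7389 325.3347]
prop 0.71 [0.422  0.1933 0.2362] [317.7599 321.9071]
side platform 0.53 [0.56026302 0.1946069  0.16965486] [304.36776957 171.34899193]
side prop_grip 0.7 [0.42741489 0.18085579 0.21774385] [262.33755298 168.49177121]
side fork 0.93 [0.42729662 0.17970676 0.21934252] [262.51464639 168.07056907]
side prop_seat 0.63 [0.42400902 0.18561767 0.21429645] [260.1647206  169.41343418]
```

View pics/c4.png

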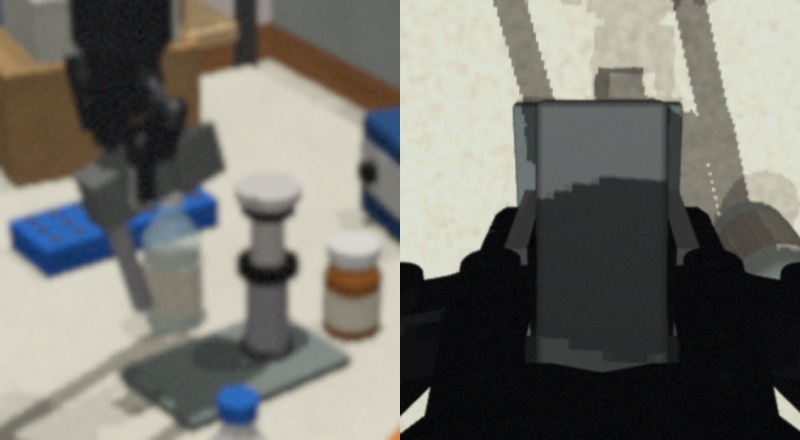

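Crop c4 shows the prop is out and the middle tube is still up, with the inner tube home. The prop has pitched about 14° in the grip, fork up: its handle runs from crop (118,205) to (142,305). I'll level it by pitching the tool.

>>> send_rows(dp=[[0, 0, -0.1], [0, 0, -0.25], [0, 0, -0.25], [0, 0, -0.25]], dr=[[0, 0.12, 0], [0, 0.31, 0], [0, 0.31, 0], [0, 0.31, 0]], grip=[0.1, 0.1, 0.1, 0.1])

```text
t: 10.48
tcp_pos: [0.4331, 0.1956, 0.2241]
tool_rot: [[-0.968, -0.062, -0.242], [-0.06, 0.998, -0.015], [0.242, -0.0, -0.97]]
force: [0.8, 0.5, -2.9]
finger_gap: 0.342
gripper_force: 61.6
```

```bash
cat > fit.py <<'E'
# fit prop pose (grip-centre x,z and pitch) to the side-view silhouette
from h import *
from scipy.optimize import minimize
np.set_printoptions(precision=4,suppress=True)
def parts():
    B=lambda x0,x1,y0,y1:np.array([[x,y,z] for x in(x0,x1) for y in(y0,y1) for z in(-.0225,.0225)])
    a=np.linspace(0,2*np.pi,16,endpoint=False)
    H=np.array([[.009*np.cos(t),.009*np.sin(t),z] for t in a for z in(-.1125,-.0225)])
    return [B(-.016,.061,-.015,.015),B(.045,.061,-.025,.025),B(.061,.095,-.025,-.017),B(.061,.095,.017,.025),H]
P=parts()
def pose(v,yaw):
    c,s=np.cos(v[3]),np.sin(v[3]); Ry=np.array([[c,0,s],[0,1,0],[-s,0,c]])
    a,b=np.cos(yaw),np.sin(yaw); return np.array([[a,-b,0],[b,a,0],[0,0,1]])@Ry
def render(p,v,yaw,S=4):
    R=pose(v,yaw); m=np.zeros((480*S,640*S),np.uint8)
    for Q in P:
        uv=np.array([proj(p,R@q+v[:3]) for q in Q])*S+S/2-.5
        cv2.fillConvexPoly(m,cv2.convexHull(uv.astype(np.float32)).astype(np.int32),255)
    return cv2.resize(m,(640,480),interpolation=cv2.INTER_AREA)/255.
def fit(views,v0,yaw,visfn=None):
    def cost(v):
        return sum((np.abs(render(p,v,yaw)-m)*k).sum() for p,m,k in views)+ 1e5*((v[1]-v0[1])**2)
    r=minimize(cost,v0,method='Nelder-Mead',options=dict(initial_simplex=np.vstack([v0]+[np.array(v0)+np.eye(4)[i]*d for i,d in enumerate((.01,.003,.01,.12))]),maxiter=150))
    return r.x,r.fun
E
python3 - <<'E'
from fit import *
s=manip.observe(); T=np.array(s['tcp_pos']);R=np.array(s['tool_rot']);print(s['t'],T,R.round(3).tolist(),s['force'])
g=T-.019*R[:,2]; print('grasp',g)
p=cap('side','s5'); ms=manip.silhouettes(p,'prop')
for r in ms: print(r['conf'],r['mask'].sum())
m=ms[0]['mask'].astype(float); y,x=np.nonzero(m);print(x.min(),x.max(),y.min(),y.max())
k=np.ones_like(m); 
yaw=np.arctan2(-R[1,0],-R[0,0]);print('yaw',yaw)
v0=np.array([g[0]-.028,g[1]-.002,g[2]-.005,0.])
for v,f in [fit([(p,m,k)],v0,yaw)]: print(v,np.degrees(v[3]),f)
o=p['frame'][:,:,::-1].copy(); c=(render(p,v,yaw)>.5).astype(np.uint8)
cs,_=cv2.findContours(c,cv2.RETR_EXTERNAL,cv2.CHAIN_APPROX_NONE)
big=cv2.resize(o[90:250,210:350],(525,600),interpolation=cv2.INTER_CUBIC)
for q in cs: cv2.polylines(big,[((q-[210,90]+.5)*3.75).astype(np.int32)],True,(0,0,255),1)
cv2.imwrite('pics/c5.png',big)
E
```

```text
10.4833 [0.4331 0.1956 0.2241] [[-0.968, -0.062, -0.242], [-0.06, 0.998, -0.015], [0.242, -0.0, -0.97]] [ 0.8339  0.4668 -2.8744]
grasp [0.4377 0.1959 0.2426]
0.96 986
0.56 3112
246 292 142 201
yaw 0.06191982791795358
[ 0.4149  0.1941  0.2392 -0.0165] -0.9465781206690774 366.6923414088401
```

View pics/c5.png

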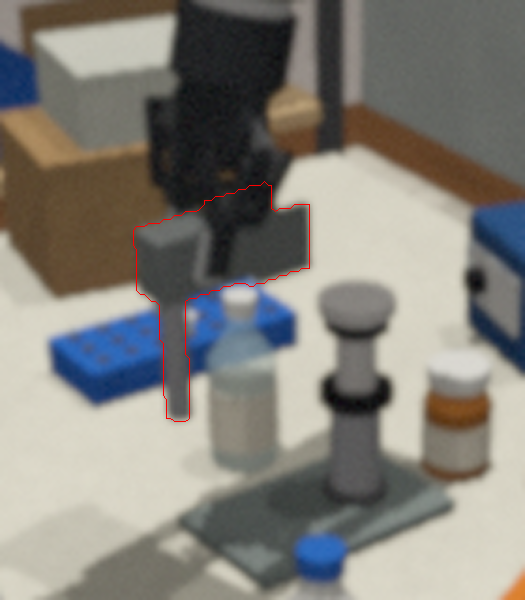

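Crop c5 shows the fitted outline matching the prop, level to about 1° (head at (136–308, 185–300), foot at (178,420)). I'll use the underside of its block to press the middle tube home.

>>> send_rows(dp=[[-0.3, 0, -0.075], [-0.6, 0, -0.15], [-0.92, 0, -0.23], [-0.92, 0, -0.23], [-0.92, 0, -0.23]], dr=[[0, 0.02, 0], [0, 0.02, 0], [0, 0.02, 0], [0, 0.02, 0], [0, 0.02, 0]], grip=[0.1, 0.1, 0.1, 0.1, 0.1])

```text
t: 11.0
tcp_pos: [0.5265, 0.2017, 0.2244]
tool_rot: [[-0.965, -0.063, -0.255], [-0.061, 0.998, -0.017], [0.256, -0.0, -0.967]]
force: [-0.4, -0.0, -1.6]
finger_gap: 0.342
gripper_force: 61.6
```

>>> send_rows(dp=[[-0.1, 0, 0.1], [-0.223, 0, 0.356], [-0.223, 0, 0.356], [-0.223, 0, 0.356]], dr=[[0, 0, 0], [0, 0, 0], [0, 0, 0], [0, 0, 0]], grip=[0.1, 0.1, 0.1, 0.1])

```text
t: 11.33
tcp_pos: [0.5367, 0.2023, 0.1839]
tool_rot: [[-0.964, -0.064, -0.259], [-0.061, 0.998, -0.017], [0.259, -0.001, -0.966]]
force: [0.1, -0.4, -2.2]
finger_gap: 0.347
gripper_force: 61.5
```

```bash
python3 - <<'E'
from fit import *
s=manip.observe(); T=np.array(s['tcp_pos']);R=np.array(s['tool_rot']);print(s['t'],T,s['force'])
g=T-.019*R[:,2]; p=cap('side','s6'); m=manip.silhouettes(p,'prop')[0]['mask'].astype(float)
pl=manip.silhouettes(p,'platform'); 
for r in pl[:2]:
    y,x=np.nonzero(r['mask']);print('plat',r['conf'],x.min(),x.max(),y.min(),y.max())
print('platform box pred',proj(p,[.568,.204,.171]))
v0=np.array([g[0]-.023,g[1]-.002,g[2]-.0035,0.]); v,f=fit([(p,m,np.ones_like(m))],v0,.062);print('g',g,'v0',v0,v,np.degrees(v[3]),f)
E
```

```text
11.3333 [0.5367 0.2023 0.1839] [ 0.09   -0.4131 -2.1582]
plat 0.43 296 315 169 176
platform box pred [304.773 168.877]
g [0.5416 0.2026 0.2023] v0 [0.5186 0.2006 0.1988 0.    ] [0.5203 0.2006 0.2005 0.0208] 1.189104293041337 346.2705882694238
```

>>> send_rows(dp=[[-0.013, 0, 0.05], [-0.026, 0, 0.1], [-0.039, 0, 0.15], [-0.052, 0, 0.2], [-0.065, 0, 0.25], [-0.065, 0, 0.25]], dr=[[0, 0, 0], [0, 0, 0], [0, 0, 0], [0, 0, 0], [0, 0, 0], [0, 0, 0]], grip=[0.1, 0.1, 0.1, 0.1, 0.1, 0.1])

```text
t: 11.98
tcp_pos: [0.5381, 0.2023, 0.1581]
tool_rot: [[-0.964, -0.063, -0.257], [-0.061, 0.998, -0.017], [0.258, -0.0, -0.966]]
force: [-0.1, 0.1, -1.9]
finger_gap: 0.346
gripper_force: 61.9
```

```bash
cat > ck.py <<'E'
from fit import *
s=manip.observe(); T=np.array(s['tcp_pos']);R=np.array(s['tool_rot']);print(s['t'],T,s['force'])
g=T-.019*R[:,2]; p=cap('side'); m=manip.silhouettes(p,'prop')[0]['mask'].astype(float)
for r in manip.silhouettes(p,'platform')[:2]:
    y,x=np.nonzero(r['mask']);print('plat',r['conf'],x.min(),x.max(),y.min(),y.max())
v0=np.array([g[0]-.021,g[1]-.002,g[2]-.002,0.]); v,f=fit([(p,m,np.ones_like(m))],v0,.062);print('g',g,v,np.degrees(v[3]),'underside',v[2]-.0225,f)
E
python3 ck.py
```

```text
11.9833 [0.5381 0.2023 0.1581] [-0.058   0.0696 -1.9002]
plat 0.55 300 312 178 184
g [0.543  0.2026 0.1764] [0.5216 0.204  0.1716 0.0014] 0.07979851760245703 underside 0.14909365454686427 457.61314292105953
```

```bash
python3 - <<'E'
from h import *
p=cap('side');a=cv2.resize(p['frame'][120:240,250:350,::-1],(500,600),interpolation=cv2.INTER_CUBIC)
cv2.imwrite('pics/c6.png',a)
for z in(.102,.126,.147,.171):print(z,(proj(p,[.568,.204,z])-[250,120])*5)
E
```

```text
0.102 [272.81987988 360.74732494]
0.126 [273.17699746 320.98819576]
0.147 [273.49503871 285.57956955]
0.171 [273.86504778 244.38518615]
```

View pics/c6.png

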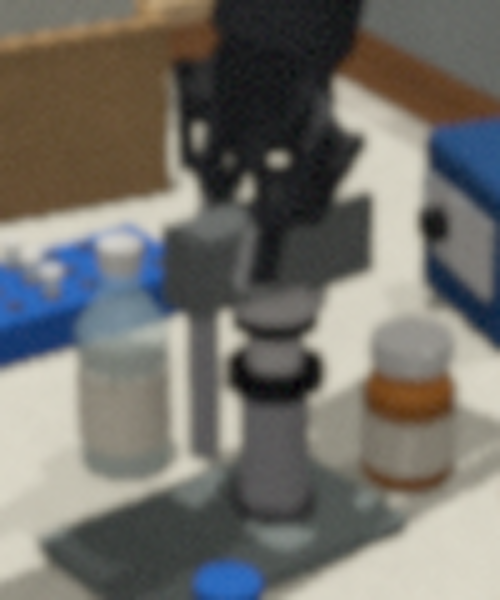

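>>> send_rows(dp=[[-0.011, 0, 0.04], [-0.022, 0, 0.08], [-0.033, 0, 0.12], [-0.044, 0, 0.16], [-0.049, 0, 0.18], [-0.049, 0, 0.18]], dr=[[0, 0, 0], [0, 0, 0], [0, 0, 0], [0, 0, 0], [0, 0, 0], [0, 0, 0]], grip=[0.1, 0.1, 0.1, 0.1, 0.1, 0.1])

```text
t: 12.68
tcp_pos: [0.5386, 0.2025, 0.1399]
tool_rot: [[-0.965, -0.063, -0.256], [-0.061, 0.998, -0.016], [0.257, -0.0, -0.966]]
force: [1.0, 0.3, -3.1]
finger_gap: 0.342
gripper_force: 61.9
```

```bash
sed -i 's/^for r in manip.silhouettes/for z in(.126,.131,.136): print(z,proj(p,[.568,.204,z]).round(1),end=" ")\nfor r in manip.silhouettes/' ck.py; python3 ck.py
```

```text
12.6833 [0.5386 0.2025 0.1399] [ 0.9958  0.3117 -3.0623]
0.126 [304.6 184.2] 0.131 [304.7 182.5] 0.136 [304.7 180.8] plat 0.54 298 313 184 190
g [0.5435 0.2028 0.1583] [0.5211 0.2025 0.1557 0.0054] 0.3114248023331581 underside 0.1332055584622379 354.9830708092027
```

>>> send_rows(dp=[[-0.005, 0, 0.02], [-0.011, 0, 0.04], [-0.011, 0, 0.04]], dr=[[0, 0, 0], [0, 0, 0], [0, 0, 0]], grip=[0.1, 0.1, 0.1])

```text
t: 13.08
tcp_pos: [0.539, 0.2025, 0.1365]
tool_rot: [[-0.965, -0.063, -0.255], [-0.061, 0.998, -0.016], [0.256, 0.0, -0.967]]
force: [0.4, 0.2, -2.5]
finger_gap: 0.342
gripper_force: 61.9
```

>>> send_rows(dp=[[-0.003, 0, 0.01], [-0.005, 0, 0.02], [-0.008, 0, 0.03], [-0.011, 0, 0.04], [-0.011, 0, 0.04]], dr=[[0, 0, 0], [0, 0, 0], [0, 0, 0], [0, 0, 0], [0, 0, 0]], grip=[0.1, 0.1, 0.1, 0.1, 0.1])

```text
t: 13.5
tcp_pos: [0.539, 0.2026, 0.1344]
tool_rot: [[-0.965, -0.063, -0.255], [-0.061, 0.998, -0.016], [0.256, 0.0, -0.967]]
force: [-4.9, -2.7, 12.3]
finger_gap: 0.344
gripper_force: 63.2
```

>>> send_rows(dp=[[-0.003, 0, 0.01], [-0.005, 0, 0.02], [-0.005, 0, 0.02]], dr=[[0, 0, 0], [0, 0, 0], [0, 0, 0]], grip=[0.1, 0.1, 0.1])

```text
t: 13.75
tcp_pos: [0.5391, 0.2026, 0.1342]
tool_rot: [[-0.965, -0.063, -0.255], [-0.061, 0.998, -0.016], [0.255, 0.0, -0.967]]
force: [-8.1, -3.0, 22.9]
finger_gap: 0.345
gripper_force: 64.4
```

```bash
python3 ck.py
```

```text
13.75 [0.5391 0.2026 0.1342] [-8.1496 -3.0019 22.8877]
0.126 [304.6 184.2] 0.131 [304.7 182.5] 0.136 [304.7 180.8] plat 0.57 493 549 310 381
g [0.5439 0.2029 0.1526] [ 2.2075  0.2009 -3.1057  4.743 ] 271.75135205019444 underside -3.1282355050310993 1453.0000000000002
```

>>> send_rows(dp=[[0.06, 0, -0.24], [0.15, 0, -0.58], [0.256, 0, -0.967], [0.256, 0, -0.967]], dr=[[0, 0, 0], [0, 0, 0], [0, 0, 0], [0, 0, 0]], grip=[0.1, 0.1, 0.1, 0.1])

```text
t: 14.23
tcp_pos: [0.5421, 0.2034, 0.2394]
tool_rot: [[-0.968, -0.063, -0.244], [-0.062, 0.998, -0.013], [0.245, 0.002, -0.97]]
force: [1.3, 0.3, -0.1]
finger_gap: 0.341
gripper_force: 61.8
```

>>> send_rows(dp=[[0.1, -0.1, -0.4], [0.23, -0.3, -0.85], [0.23, -0.7, -0.85], [0.23, -1, -0.85], [0.23, -1, -0.85]], dr=[[0, 0, 0], [0, 0, 0], [0, 0, 0], [0, 0, 0], [0, 0, 0]], grip=[0.1, 0.1, 0.1, 0.1, 0.1])

```text
t: 14.65
tcp_pos: [0.546, 0.0974, 0.3199]
tool_rot: [[-0.966, -0.059, -0.253], [-0.056, 0.998, -0.017], [0.253, -0.003, -0.967]]
force: [-0.4, 0.5, -2.3]
finger_gap: 0.346
gripper_force: 61.6
```

```bash
python3 - <<'E'
from fit import *
s=manip.observe(); T=np.array(s['tcp_pos']);R=np.array(s['tool_rot']);print(s['t'],T,s['force'])
p=cap('side','s7');g=T-.019*R[:,2]
for r in manip.silhouettes(p,'platform')[:2]:
    y,x=np.nonzero(r['mask']);print('plat',r['conf'],x.min(),x.max(),y.min(),y.max(),'home centre pred',proj(p,[.568,.204,.126]), 'bottom of top ellipse front', proj(p,[.568-.017,.204-.022,.126]))
for r in manip.look_for(p,'platform')[:2]: print('platform',r['conf'],w(p,r['at']))
m=manip.silhouettes(p,'prop')[0]['mask'].astype(float)
v,f=fit([(p,m,np.ones_like(m))],np.array([g[0]-.021,g[1]-.002,g[2]-.003,0.]),.062);print('g',g,'prop',v,np.degrees(v[3]),f)
# ring: top + side
t=cap('top')
for n,q in(('side',p),('top',t)):
    for r in manip.silhouettes(q,'ring_top'):
        y,x=np.nonzero(r['mask']); print(n,r['conf'],x.min(),x.max(),y.min(),y.max(), q['frame'][y,x].mean(0).round())
a=p['frame'][235:335,395:465,::-1]; b=t['frame'][180:245,375:435,::-1]; c=p['frame'][130:240,260:350,::-1]
rs=lambda i:cv2.resize(i,(int(i.shape[1]*500/i.shape[0])//1,500),interpolation=cv2.INTER_CUBIC)[:, :390]
hh=np.hstack([cv2.resize(a,(280,400),interpolation=3),cv2.resize(b,(300,325),interpolation=3) if 0 else cv2.copyMakeBorder(cv2.resize(b,(300,325),interpolation=3),0,75,0,0,0),cv2.copyMakeBorder(cv2.resize(c,(216,264),interpolation=3),0,136,0,0,0)])
cv2.imwrite('pics/c7.png',hh)
E
```

```text
14.65 [0.546  0.0974 0.3199] [-0.3753  0.5069 -2.3208]
plat 0.71 296 314 179 193 home centre pred [304.6354 184.1976] bottom of top ellipse front [304.0522 189.018 ]
platform 0.46 [0.562  0.1933 0.1223]
g [0.5508 0.0977 0.3383] prop [0.5294 0.0969 0.3354 0.0143] 0.8167001088166627 392.30583189479637
side 0.82 334 385 206 272 [189. 118.  58.]
side 0.75 405 452 247 323 [98. 97. 96.]
side 0.72 362 418 300 389 [115.  64. 136.]
side 0.7 264 338 341 442 [114.  63. 134.]
side 0.7 256 331 180 246 [106. 108. 105.]
side 0.16 309 356 109 171 [84. 84. 81.]
top 0.82 381 427 190 238 [61. 61. 60.]
top 0.72 311 346 196 243 [135.  80.  41.]
top 0.68 412 460 327 379 [78. 46. 91.]
top 0.59 413 460 256 306 [75. 43. 89.]
```

View pics/c7.png

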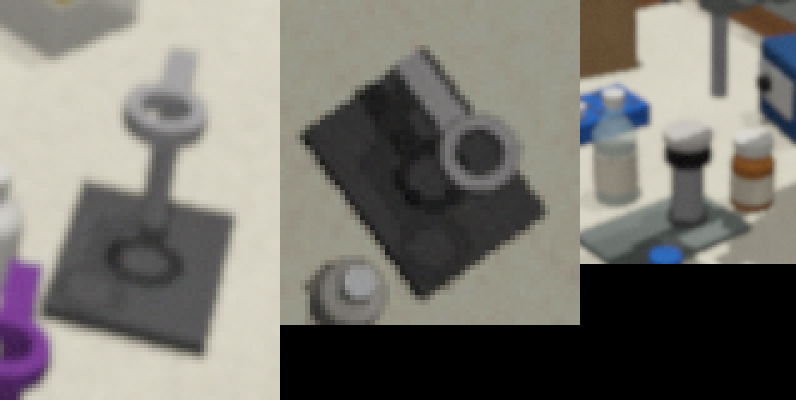

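Crop c7 shows the support fully folded: the collars are stacked at (687,155) with the platform on top. The grey ring's centre is at about (165,103) in the side crop and (480,153) in the top crop. I'll refine it numerically from both views.

```bash
python3 - <<'E'
from h import *
from scipy.ndimage import map_coordinates as mc
from scipy.optimize import minimize
np.set_printoptions(precision=4,suppress=True)
s=cap('side');t=cap('top')
X0=tri([(s,(395+165.5/4-.5,235+103.5/4-.5)),(t,(375+200.5/5-.5,180+153.5/5-.5))]);print('manual',X0, proj(s,X0),proj(t,X0))
th=np.linspace(0,2*np.pi,90,endpoint=False)
G={}
for n,p in(('s',s),('t',t)):
    g=cv2.GaussianBlur(cv2.cvtColor(np.ascontiguousarray(p['frame']),cv2.COLOR_RGB2GRAY).astype(np.float32),(0,0),.8)
    G[n]=np.hypot(cv2.Sobel(g,5,1,0),cv2.Sobel(g,5,0,1))
def sc(X,n,p):
    r=0
    for rad in(.013,.022):
        uv=np.array([proj(p,X+rad*np.array([np.cos(a),np.sin(a),0])) for a in th])
        r+=np.minimum(mc(G[n],uv[:,::-1].T,order=1),80).mean()
    return r
for name,f in(('both',lambda X:-sc(X,'s',s)-sc(X,'t',t)),):
    r=minimize(f,X0,method='Nelder-Mead',options=dict(initial_simplex=np.vstack([X0]+[X0+d for d in np.eye(3)*.006])));print(name,r.x,r.fun,f(X0))
for n,p in(('s',s),('t',t)):
    f=lambda u:-sc(np.array([u[0],u[1],.13]),n,p)
    r=minimize(f,X0[:2],method='Nelder-Mead',options=dict(initial_simplex=np.vstack([X0[:2]]+[X0[:2]+d for d in np.eye(2)*.006])));print(n,'z=.13',r.x,r.fun)
# camera consistency: TCP/prop in top view
E
```

```text
manual [ 0.5919 -0.2456  0.1329] [435.9209 260.3675] [414.5772 210.2277]
both [ 0.5953 -0.2441  0.1289] -313.02496337890625 -307.7226
s z=.13 [ 0.5939 -0.2457] -155.96229553222656
t z=.13 [ 0.5949 -0.2438] -157.11465454101562
```

>>> send_rows(dp=[[-0.04, -0.3, 0], [-0.08, -0.65, -0.02], [-0.12, -1, -0.03]], dr=[[0, 0, 0], [0, 0, 0], [0, 0, 0]], grip=[0.1, 0.1, 0.1])

```text
t: 15.35
tcp_pos: [0.5635, 0.0038, 0.3184]
tool_rot: [[-0.964, -0.066, -0.256], [-0.064, 0.998, -0.017], [0.256, 0.0, -0.967]]
force: [0.5, 0.2, -0.5]
finger_gap: 0.343
gripper_force: 61.6
```

>>> send_rows(dp=[[-0.05, -0.35, -0.01], [-0.09, -0.7, -0.02], [-0.13, -1, -0.03]], dr=[[0, 0, 0], [0, 0, 0], [0, 0, 0]], grip=[0.1, 0.1, 0.1])

```text
t: 15.6
tcp_pos: [0.5832, -0.097, 0.3178]
tool_rot: [[-0.965, -0.063, -0.256], [-0.061, 0.998, -0.017], [0.257, -0.0, -0.967]]
force: [-0.1, 1.1, -1.7]
finger_gap: 0.347
gripper_force: 61.6
```

>>> send_rows(dp=[[-0.05, -0.35, -0.01], [-0.09, -0.7, -0.02], [-0.13, -1, -0.03], [-0.13, -1, -0.03]], dr=[[0, 0, 0], [0, 0, 0], [0, 0, 0], [0, 0, 0]], grip=[0.1, 0.1, 0.1, 0.1])

```text
t: 15.93
tcp_pos: [0.6025, -0.1996, 0.3161]
tool_rot: [[-0.965, -0.059, -0.257], [-0.056, 0.998, -0.017], [0.258, -0.002, -0.966]]
force: [0.9, 0.4, -1.9]
finger_gap: 0.342
gripper_force: 61.6
```

>>> send_rows(dp=[[-0.03, -0.25, -0.01], [-0.06, -0.45, 0.2], [-0.06, -0.45, 0.4], [-0.06, -0.45, 0.4], [-0.06, -0.45, 0.4]], dr=[[0, 0, 0], [0, 0, 0], [0, 0, 0], [0, 0, 0], [0, 0, 0]], grip=[0.1, 0.1, 0.1, 0.1, 0.1])

```text
t: 16.35
tcp_pos: [0.6003, -0.2385, 0.2757]
tool_rot: [[-0.964, -0.063, -0.259], [-0.062, 0.998, -0.014], [0.26, 0.002, -0.966]]
force: [0.7, 0.6, -0.8]
finger_gap: 0.343
gripper_force: 61.4
```

```bash
cat > ck2.py <<'E'
from fit import *
s=manip.observe(); T=np.array(s['tcp_pos']);R=np.array(s['tool_rot']);print(s['t'],T,R.round(3).tolist(),s['force'])
g=T-.019*R[:,2]; yaw=np.arctan2(-R[1,0],-R[0,0])
v0=np.array([g[0]-.0214,g[1]-.002,g[2]-.003,0.]);print('nominal',v0,'yaw',yaw)
p=cap('side'); ms=manip.silhouettes(p,'prop'); ref=render(p,v0,yaw)>.5
ms=sorted(ms,key=lambda r:-(r['mask']&ref).sum()/(r['mask']|ref).sum())
m=ms[0]['mask'];print('iou',(m&ref).sum()/(m|ref).sum(),m.sum())
v,f=fit([(p,m.astype(float),np.ones(m.shape))],v0,yaw);print('side fit',v,np.degrees(v[3]),f)
RR=pose(v,yaw);print('foot',RR@[0,0,-.1125]+v[:3],'seat',RR@[0,0,-.0225]+v[:3])
# lateral check: handle edges in side view, grey level profile at mid-handle
g8=cv2.cvtColor(np.ascontiguousarray(p['frame']),cv2.COLOR_RGB2GRAY)
for h in(-.05,-.08,-.1):
    c=proj(p,RR@[0,0,h]+v[:3]);row=int(round(c[1]));xs=np.nonzero(m[row,int(c[0])-14:int(c[0])+15])[0]+int(c[0])-14
    print('handle h',h,'pred',c.round(1),'mask cols',(xs.min(),xs.max()) if len(xs) else None, g8[row,int(c[0])-8:int(c[0])+10])
E
python3 ck2.py
```

```text
16.35 [ 0.6003 -0.2385  0.2757] [[-0.964, -0.063, -0.259], [-0.062, 0.998, -0.014], [0.26, 0.002, -0.966]] [ 0.6668  0.5682 -0.7638]
nominal [ 0.5838 -0.2403  0.291   0.    ] yaw 0.06401108418981141
iou 0.6809192944949225 1316
side fit [ 0.5836 -0.239   0.2909  0.0149] 0.854599870002329 562.4829996894214
foot [ 0.582  -0.2391  0.1784] seat [ 0.5833 -0.239   0.2684]
handle h -0.05 pred [438.2 215.8] mask cols (np.int64(434), np.int64(443)) [ 64  68  60  69  73  75  82  86  87  91  92  91 111 156 194 207 211 211]
handle h -0.08 pred [435.9 228.7] mask cols (np.int64(431), np.int64(441)) [162 164 170 180 179 146 105  89  89  90  90  92  98 135 180 204 211 212]
handle h -0.1 pred [434.4 237.1] mask cols (np.int64(430), np.int64(440)) [145 152 162 173 163 133 103  95  95  95  92  94 106 153 193 211 213 211]
```

>>> send_rows(dp=[[-0.1, -0.03, 0.0], [-0.15, -0.057, 0.15], [-0.189, -0.057, 0.312], [-0.189, -0.057, 0.312], [-0.189, -0.057, 0.312], [-0.189, -0.057, 0.312]], dr=[[0, 0, 0], [0, 0, 0], [0, 0, 0], [0, 0, 0], [0, 0, 0], [0, 0, 0]], grip=[0.1, 0.1, 0.1, 0.1, 0.1, 0.1])

```text
t: 16.95
tcp_pos: [0.6124, -0.2441, 0.2444]
tool_rot: [[-0.965, -0.064, -0.254], [-0.062, 0.998, -0.017], [0.254, -0.001, -0.967]]
force: [0.1, 0.7, -1.4]
finger_gap: 0.342
gripper_force: 61.6
```

```bash
python3 ck2.py; python3 - <<'E'
from h import *
np.set_printoptions(precision=4,suppress=True)
p=cap('side'); C=np.array([.5945,-.2445,.13]); print('ring centre px',proj(p,C),'dx1cm',proj(p,C+[.01,0,0])-proj(p,C),'dy1cm',proj(p,C+[0,.01,0])-proj(p,C))
g=cv2.GaussianBlur(cv2.cvtColor(np.ascontiguousarray(p['frame']),cv2.COLOR_RGB2GRAY),(0,0),.7)
for r in range(222,274,2): print(r,g[r,422:454])
E
```

```text
16.95 [ 0.6124 -0.2441  0.2444] [[-0.965, -0.064, -0.254], [-0.062, 0.998, -0.017], [0.254, -0.001, -0.967]] [ 0.1003  0.7417 -1.3944]
nominal [ 0.5958 -0.2458  0.2598  0.    ] yaw 0.06367692845476954
iou 0.6619398752127056 1181
side fit [ 0.5965 -0.2445  0.2595 -0.0011] -0.06388045080704866 574.6605637205886
foot [ 0.5966 -0.2445  0.147 ] seat [ 0.5965 -0.2445  0.237 ]
handle h -0.05 pred [442.7 228.4] mask cols (np.int64(438), np.int64(447)) [210 210 210 200 167 120  86  85  84  89  91  93 109 152 192 207 211 210]
handle h -0.08 pred [440.4 240.8] mask cols (np.int64(436), np.int64(444)) [212 211 207 194 160 112  89  86  88  91  88  95 125 171 197 209 211 211]
handle h -0.1 pred [439.  248.9] mask cols (np.int64(435), np.int64(443)) [210 211 210 207 189 148 107  94  94  97  95  88  97 129 173 200 209 211]
ring centre px [436.1956 260.8441] dx1cm [ 3.3002 -1.5466] dy1cm [-3.5132 -2.2894]
222 [188 188 188 186 184 182 178 172 166 165 174 187 198 203 206 206 196 170
 131  98  85  81  80  80  85 105 142 179 199 206 209 210]
224 [183 181 176 169 161 153 145 138 140 157 183 200 207 209 20
[... 2611 characters left out ...]
 142 142 143 143 142 142]
264 [145 145 139 123 107 106 117 128 135 138 137 132 123 113 109 108 108 109
 114 122 133 141 144 143 140 139 141 141 142 143 143 143]
266 [170 177 177 163 137 112 102 104 113 121 127 130 132 133 133 132 132 133
 133 134 134 131 126 124 128 135 140 141 142 142 143 142]
268 [203 205 205 199 183 159 134 116 106 103 105 107 109 111 113 114 114 112
 110 108 105 104 110 125 140 145 143 142 141 140 141 142]
270 [210 210 211 210 207 201 190 175 156 137 120 106  99  98  98  99 100 102
 105 105 105 108 118 132 142 144 143 142 141 140 140 142]
272 [210 210 210 210 209 208 206 203 197 182 153 119  98  93  93  96 104 122
 136 138 135 134 137 139 141 142 143 143 142 142 141 141]
```

>>> send_rows(dp=[[0.014, 0, 0.004], [0.0, 0, 0.07], [-0.025, 0, 0.12], [-0.035, 0, 0.18], [-0.05, 0, 0.245], [-0.05, 0, 0.245]], dr=[[0, 0, 0], [0, 0, 0], [0, 0, 0], [0, 0, 0], [0, 0, 0], [0, 0, 0]], grip=[0.1, 0.1, 0.1, 0.1, 0.1, 0.1])

```text
t: 17.6
tcp_pos: [0.6092, -0.2442, 0.2146]
tool_rot: [[-0.964, -0.063, -0.259], [-0.061, 0.998, -0.015], [0.259, 0.002, -0.966]]
force: [0.2, -0.5, -2.8]
finger_gap: 0.343
gripper_force: 61.6
```

```bash
python3 ck2.py
```

```text
17.6 [ 0.6092 -0.2442  0.2146] [[-0.964, -0.063, -0.259], [-0.061, 0.998, -0.015], [0.259, 0.002, -0.966]] [ 0.2302 -0.5107 -2.792 ]
nominal [ 0.5928 -0.2459  0.23    0.    ] yaw 0.06361606576608571
iou 0.6581986143187067 1170
side fit [ 0.5933 -0.245   0.2305  0.0066] 0.3768376862135465 572.5215048486318
foot [ 0.5925 -0.2451  0.118 ] seat [ 0.5931 -0.2451  0.208 ]
handle h -0.05 pred [439.5 241.1] mask cols (np.int64(435), np.int64(444)) [212 211 209 193 156 104  85  86  90  89  92  96 132 178 201 210 210 211]
handle h -0.08 pred [437.3 253.2] mask cols (np.int64(433), np.int64(441)) [209 209 207 192 153 105  86  88  88  87  91  89  96 125 169 196 209 210]
handle h -0.1 pred [435.8 261.1] mask cols (np.int64(432), np.int64(440)) [140 145 140 124  99  91  91  95  92  94  89  87  83  83  81  97 117 130]
```

>>> send_rows(dp=[[-0.026, 0, 0.097], [-0.052, 0, 0.193], [-0.078, 0, 0.29], [-0.104, 0, 0.386], [-0.13, 0, 0.483], [-0.13, 0, 0.483]], dr=[[0, 0, 0], [0, 0, 0], [0, 0, 0], [0, 0, 0], [0, 0, 0], [0, 0, 0]], grip=[0.1, 0.1, 0.1, 0.1, 0.1, 0.1])

```text
t: 18.2
tcp_pos: [0.6089, -0.2439, 0.1635]
tool_rot: [[-0.963, -0.063, -0.26], [-0.062, 0.998, -0.014], [0.261, 0.002, -0.965]]
force: [-0.3, 0.7, -2.4]
finger_gap: 0.343
gripper_force: 61.6
```

>>> send_rows(dp=[[-0.02, 0, 0.07], [-0.04, 0, 0.14], [-0.054, 0, 0.2], [-0.06, 0, 0.22], [-0.065, 0, 0.24], [-0.065, 0, 0.24]], dr=[[0, 0, 0], [0, 0, 0], [0, 0, 0], [0, 0, 0], [0, 0, 0], [0, 0, 0]], grip=[0.1, 0.1, 0.1, 0.1, 0.1, 0.1])

```text
t: 18.7
tcp_pos: [0.6104, -0.2445, 0.142]
tool_rot: [[-0.965, -0.063, -0.256], [-0.061, 0.998, -0.016], [0.257, 0.0, -0.966]]
force: [0.1, -0.5, -3.0]
finger_gap: 0.343
gripper_force: 61.6
```

>>> send_rows(dp=[[-0.005, 0, 0.02], [-0.008, 0, 0.03], [-0.008, 0, 0.03]], dr=[[0, 0, 0], [0, 0, 0], [0, 0, 0]], grip=[0.1, 0.1, 0.1])

```text
t: 18.95
tcp_pos: [0.6106, -0.2446, 0.1394]
tool_rot: [[-0.965, -0.063, -0.256], [-0.061, 0.998, -0.016], [0.256, -0.0, -0.967]]
force: [-0.4, 0.2, -1.9]
finger_gap: 0.341
gripper_force: 61.6
```

>>> send_rows(dp=[[-0.003, 0, 0.01], [-0.005, 0, 0.02], [-0.005, 0, 0.02]], dr=[[0, 0, 0], [0, 0, 0], [0, 0, 0]], grip=[0.1, 0.1, 0.1])

```text
t: 19.2
tcp_pos: [0.6108, -0.2446, 0.1388]
tool_rot: [[-0.965, -0.063, -0.255], [-0.061, 0.998, -0.017], [0.255, -0.001, -0.967]]
force: [-0.4, 1.5, 5.1]
finger_gap: 0.342
gripper_force: 62.6
```

>>> send_rows(dp=[[0, 0, 0], [0, 0, 0], [0, 0, 0], [0, 0, 0], [0, 0, 0], [0, 0, 0]], dr=[[0, 0, 0], [0, 0, 0], [0, 0, 0], [0, 0, 0], [0, 0, 0], [0, 0, 0]], grip=[0.36, 0.4, 0.5, 0.6, 0.7, 0.7])

```text
t: 19.7
tcp_pos: [0.6104, -0.2446, 0.1372]
tool_rot: [[-0.965, -0.063, -0.256], [-0.061, 0.998, -0.016], [0.256, 0.0, -0.967]]
force: [0.3, 0.0, 0.7]
finger_gap: 0.702
gripper_force: 0.0
```

```bash
python3 ck2.py
```

```text
19.7 [ 0.6104 -0.2446  0.1372] [[-0.965, -0.063, -0.256], [-0.061, 0.998, -0.016], [0.256, 0.0, -0.967]] [0.2976 0.0118 0.6608]
nominal [ 0.5939 -0.2463  0.1525  0.    ] yaw 0.06319521067310081
iou 0.63455562461156 1062
side fit [ 0.5946 -0.2432  0.1519  0.0057] 0.32769050142657347 507.22954130157797
foot [ 0.5939 -0.2433  0.0394] seat [ 0.5944 -0.2433  0.1294]
handle h -0.05 pred [433.8 271.3] mask cols (np.int64(430), np.int64(432)) [211 212 209 205 190 153 112  92  93  95  96  95  97  98 112 132 148 157]
handle h -0.08 pred [431.7 282.5] mask cols (np.int64(428), np.int64(435)) [ 54  57  63  69  74  75  82  84  87  89  92  89  87  88 106 124 137 141]
handle h -0.1 pred [430.4 289.8] mask cols (np.int64(427), np.int64(434)) [43 39 44 44 56 70 82 85 89 89 88 90 86 79 68 56 56 52]
```

>>> send_rows(dp=[[0, 0, -0.2], [0, 0, -0.5], [0, 0, -1], [0, 0, -1], [0, 0, -1]], dr=[[0, 0, 0], [0, 0, 0], [0, 0, 0], [0, 0, 0], [0, 0, 0]], grip=[0.7, 0.7, 0.7, 0.7, 0.7])

```text
t: 20.22
tcp_pos: [0.6387, -0.2436, 0.2397]
tool_rot: [[-0.967, -0.064, -0.248], [-0.061, 0.998, -0.02], [0.248, -0.004, -0.969]]
force: [0.5, -0.2, -0.5]
finger_gap: 0.697
gripper_force: 0.0
```

>>> send_rows(dp=[[0, 0.3, -0.3], [0, 0.5, -0.8], [0, 0.5, -0.8], [0, 0.5, -0.8], [0, 0.5, -0.8], [0, 0.5, -0.8]], dr=[[0, 0, 0], [0, 0, 0], [0, 0, 0], [0, 0, 0], [0, 0, 0], [0, 0, 0]], grip=[0.7, 0.7, 0.7, 0.7, 0.7, 0.7])

```text
t: 20.72
tcp_pos: [0.6529, -0.1919, 0.3094]
tool_rot: [[-0.964, -0.063, -0.258], [-0.061, 0.998, -0.016], [0.258, 0.001, -0.966]]
force: [-0.3, 0.3, -1.0]
finger_gap: 0.701
gripper_force: 0.0
```

```bash
python3 - <<'E'
from fit import *
p=cap('side');t=cap('top')
v0=np.array([.5946,-.2442,.1525,0.]); ref=render(p,v0,.062)>.5
ms=sorted(manip.silhouettes(p,'prop'),key=lambda r:-(r['mask']&ref).sum()/(r['mask']|ref).sum()); m=ms[0]['mask']; print('iou',(m&ref).sum()/(m|ref).sum())
v,f=fit([(p,m.astype(float),np.ones(m.shape))],v0,.062);print(v,np.degrees(v[3]),f)
print('tcp',manip.observe()['tcp_pos'],manip.observe()['force'])
for n,q in(('side',p),('top',t)):
  for k in ['platform','prop_grip','prop_seat','buffer_c','jar_c','vial_c','reagent_c','spatula_c','rack_c']:
    print(n,k,[(round(r['conf'],2),w(q,r['at']).round(3).tolist()) for r in manip.look_for(q,k)[:2]])
for r in manip.silhouettes(p,'platform')[:2]:
    y,x=np.nonzero(r['mask']);print('plat',r['conf'],x.min(),x.max(),y.min(),y.max(),proj(p,[.568,.204,.126]))
E
```

```text
iou 0.02637729549248748
[ 0.573  -0.2403  0.0467  0.9463] 54.21881122722258 946.3516085819067
tcp [ 0.6526 -0.1922  0.3091] [ 0.1823  0.1494 -1.1082]
side platform [(0.62, [0.298, 0.318, 0.006]), (0.48, [0.563, 0.197, 0.126])]
side prop_grip [(0.97, [0.611, -0.256, 0.162])]
side prop_seat [(0.72, [0.608, -0.254, 0.16]), (0.26, [0.522, -0.198, 0.05])]
side buffer_c [(0.8, [0.52, 0.29, 0.07])]
side jar_c [(0.73, [0.648, 0.19, 0.062])]
side vial_c [(0.85, [0.526, -0.198, 0.049])]
side reagent_c [(0.69, [0.372, -0.043, 0.081]), (0.66, [0.574, -0.465, 0.078])]
side spatula_c [(0.51, [0.3, 0.317, 0.007])]
side rack_c [(0.61, [0.546, 0.457, 0.038])]
top platform [(0.67, [0.562, 0.204, 0.13])]
top prop_grip []
top prop_seat [(0.6, [0.593, -0.256, 0.173])]
top buffer_c [(0.81, [0.526, 0.298, 0.098])]
top jar_c [(0.93, [0.657, 0.196, 0.091]), (0.4, [0.746, -0.007, 0.065])]
top vial_c [(0.16, [0.302, 0.331, 0.008])]
top reagent_c []
top spatula_c [(0.8, [0.301, 0.327, 0.007])]
top rack_c [(0.82, [0.568, 0.477, 0.029])]
plat 0.69 295 314 180 192 [304.6354 184.1976]
```

```bash
python3 - <<'E'
from fit import *
p=cap('side');v0=np.array([.5946,-.2442,.1525,0.]); ref=render(p,v0,.062)>.5
for q in('prop','prop_grip','fork'):
  for r in manip.silhouettes(p,q):
    m=r['mask'];i=(m&ref).sum()/(m|ref).sum()
    if i>.3:
        v,f=fit([(p,m.astype(float),np.ones(m.shape))],v0,.062);print(q,r['conf'],i,v,np.degrees(v[3]),f)
print(manip.observe()['t'])
E
```

```text
prop 0.7 0.8795712484237075 [ 0.5965 -0.244   0.1536  0.0076] 0.4376970825011165 157.6759458332359
fork 0.93 0.8713927227101631 [ 0.5958 -0.2436  0.1531 -0.0012] -0.06806489385229078 188.4013375857487
22.0167
```

The fit puts the prop in the ring with its head level (within 0.5°). The support is folded and the robot is clear of everything.

```bash
python3 -c "
from workcell import manip
print(manip.sign_off())"
```

```text
the job is handed in; nothing more can be done
None
```

The support is folded (inner tube first, then the middle tube pressed home using the held prop), the prop hangs level in the grey holder's ring, and the job was handed in at about 22 s; the reagent bottle and the vial (seen in only one view each) and the tip box and beaker were not all rechecked at the end, but I saw no contact with any bystander.

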